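Find and mark the softest vibration mount

ROBOT

A 6-joint arm with a two-finger parallel gripper is mounted at the origin on a cart in front of the work surface, level with it; the furniture and walls round the work are solid. World frame = base frame: x ahead of the robot, y to its left, z up, the work surface at z = 0. Lengths are in m, angles in rad, forces in N, time in s.
With the tool pointing down it reaches from about 0.375 to 0.9 m from the base axis. Payload 3.1 kg.
Tool frame: the origin (TCP) lies between the finger pads; the fingertips stand robot.finger_overhang ahead of it and the grasp point (between the pads) lies 3 mm ahead of it (robot.finger_overhang is the distance from the TCP to the fingertips, in m); z points along the fingers, y is the line along which they close (so a half turn about z gives the same grasp; the last joint's range is limited). The gripper opens to 87 mm and grips with 3 to 60 N. Pads are 19 mm wide; open, the fingers measure 117 mm over their backs; the gripper's body (75 mm by 190 mm) begins 51 mm behind the grasp point.
Start: joints at [1.046, 0.527, 1.433, -0, 1.181, -0.178], TCP at [0.212, 0.588, 0.245] pointing down, gripper open.
Joint ranges: [-3.08, 3.08], [-0.75, 2.2], [0.22, 2.44], [-1.43, 4.57], [0, 2.65], [-2.85, 2.85]. Speed limits (rad/s): [2.79, 2.79, 3.14, 3.14, 3.14, 3.14].

INTERFACE

Orientations are given as a unit quaternion [x, y, z, w].
In Python, from rig import get_obs, vision, hand_in, nets, robot gives the robot as it stands.
- The arm moves only by the tool apply_moves, never from a script. Its argument "series" is a list of rows, each an object with "offset": the shift along the world's x, y, z in cm, a list of three; "rot": the turn, a rotation vector about the world's x, y, z in degrees, a list of three. A call has 1 to 20 rows; each row is the pose to reach, as a shift and turn from the pose commanded when the call began; what a row does not reach only later rows make up. A row lasts 1/10 s, in which the tool goes at most 50 mm and 8.59 degrees, less where a joint would pass 70% of its speed; a pose out of reach is approached as far as the arm can. A call with a gripper value outside its range is refused whole. "hand" is the opening, from 0 (shut) to 1 (fully open), set as the call begins (left out, the last holds). The fingers move at their own pace and stop on an object; "newtons" is the grip in N (left out, the last holds). Time passes only in rows, so rows that repeat a pose let the fingers close. It gives the time, the measured TCP pose, the force, the opening and the grip force at its end, in the units of the state.
- get_obs(): the state, without advancing time (a new reading comes with each control period).
- vision.camera(name): name is "side" or "top"; returns the picture (480x640x3 uint8, red, green, blue); there is no depth.
- vision.calibration(name): a dict with "K" (3x3 intrinsics, pixels), "k1" (the pictures are not rectified: a ray, as slopes to the right and down, at radius r is drawn at 1 + k1 r^2 times it, then the intrinsics apply), "R" (3x3) and "t" (3): a world point X has camera coordinates R X + t. Camera axes: x right, y down, z forward; pixel columns grow to the right and rows downward; lengths in m; the calibration is good to about 2 mm. A picture is of the moment at which its call begins. calibration takes no time and is no camera call.
- hand_in(): hands the job in; it is judged then, once.
Trained networks look in the newest picture that a camera, given by its name, has taken for a name from the list of things; names that differ only in an ending like _2 or _b are one class to them, and where a whole thing is asked for, a point or a joint stands for the part that bears it (a point fixed in the world has none). Each returns a list of dicts, best first, with "conf" (0 to 1); they miss things now and then, are a little off and sometimes report something else, mostly with a low value. They report only what shows in the picture. A call takes as long as a camera call. They do not tell look-alikes from the thing itself.
- nets.search_frame(camera, query): "centre" ([x, y, z] in m, in world coordinates, good to about 4 mm: the middle of the surface that is visible of it).
- nets.spot_point(camera, query): "centre" ([x, y, z] in m, in world coordinates, good to about 4 mm: a listed point, or the origin of a listed thing).
The state is a dict: "time": time; "q": joint angles; "joint_velocities": joint speeds; "joint_torque": joint torques, N m; "position": TCP position; "tool_rot": TCP orientation; "ft_force": force on the tool from outside, world axes, zero at the start; "moment": the same for the moment, N m; "grip_width": finger opening in m; "grip_force": force on a finger pad.
Only numpy, scipy, OpenCV 4.12 (cv2) and the standard library are available. Lean on these libraries where they do the work, as an engineer would, in place of code of your own. Each camera call takes 0.05 s, during which the arm holds its last target. There are 200 camera calls.

TASK

Three spring vibration mounts look alike, but one is softer than the others and has to be marked. With the fingertips press down the black pad of each in turn, first the left one, then the middle, then the right (left as the robot sees it), to feel which gives most easily; then push the metal tag of the softest mount fully down, and leave the other two tags up. Only press: do not pick up or shift the mounts or anything else on the bench, and finish clear of everything.

Things in the scene. Friction and masses are not known exactly. Their poses are not given: they have to be found in the camera images.
- mount_a: one of three identical-looking spring mounts, each of another stiffness: base plate 116x72x10 mm standing loose on the bench, about 1.5 kg. Origin: centre of its underside; z up, x from the tag (robot's side) to the pad. A grey cup 56 mm across, 36 mm high, carries the sprung pad; a steel guide, 42 mm wide, 35 mm high, the tag
- mount_a_pad_top (a point): centre of the top face of this mount's pad: round black rubber face on a steel disc, 48 mm across, 10 mm thick; at rest 76 mm above the plate's underside and 20 mm to +x of the mount's origin; moves with the pad
- mount_a_pad (a joint): how far this pad is pressed straight down, m: 0 at rest, 0.022 at the stop; springs back when let go. The push starts at about 0.4 N and rises in proportion to the depth; at 5 N the three pads sink about 4, 7 and 14 mm
- mount_a_tag_top (a point): centre of the top face of this mount's tag: aluminium T-shaped slide, top 18 mm (x) by 34 mm (y), 6 mm thick; up, it is 60 mm above the plate's underside, down 42 mm; 38 mm to -x of the mount's origin; moves with the tag
- mount_a_tag (a joint): how far this tag is pushed straight down in its guide, m: 0 up (as at the start), 0.018 fully down; friction of about 4 N keeps it where it is left
- mount_b: one of three identical-looking spring mounts, each of another stiffness: base plate 116x72x10 mm standing loose on the bench, about 1.5 kg. Origin: centre of its underside; z up, x from the tag (robot's side) to the pad. A grey cup 56 mm across, 36 mm high, carries the sprung pad; a steel guide, 42 mm wide, 35 mm high, the tag
- mount_b_pad_top (a point): centre of the top face of this mount's pad: round black rubber face on a steel disc, 48 mm across, 10 mm thick; at rest 76 mm above the plate's underside and 20 mm to +x of the mount's origin; moves with the pad
- mount_b_pad (a joint): how far this pad is pressed straight down, m: 0 at rest, 0.022 at the stop; springs back when let go. The push starts at about 0.4 N and rises in proportion to the depth; at 5 N the three pads sink about 4, 7 and 14 mm
- mount_b_tag_top (a point): centre of the top face of this mount's tag: aluminium T-shaped slide, top 18 mm (x) by 34 mm (y), 6 mm thick; up, it is 60 mm above the plate's underside, down 42 mm; 38 mm to -x of the mount's origin; moves with the tag
- mount_b_tag (a joint): how far this tag is pushed straight down in its guide, m: 0 up (as at the start), 0.018 fully down; friction of about 4 N keeps it where it is left
- mount_c: one of three identical-looking spring mounts, each of another stiffness: base plate 116x72x10 mm standing loose on the bench, about 1.5 kg. Origin: centre of its underside; z up, x from the tag (robot's side) to the pad. A grey cup 56 mm across, 36 mm high, carries the sprung pad; a steel guide, 42 mm wide, 35 mm high, the tag
- mount_c_pad_top (a point): centre of the top face of this mount's pad: round black rubber face on a steel disc, 48 mm across, 10 mm thick; at rest 76 mm above the plate's underside and 20 mm to +x of the mount's origin; moves with the pad
- mount_c_pad (a joint): how far this pad is pressed straight down, m: 0 at rest, 0.022 at the stop; springs back when let go. The push starts at about 0.4 N and rises in proportion to the depth; at 5 N the three pads sink about 4, 7 and 14 mm
- mount_c_tag_top (a point): centre of the top face of this mount's tag: aluminium T-shaped slide, top 18 mm (x) by 34 mm (y), 6 mm thick; up, it is 60 mm above the plate's underside, down 42 mm; 38 mm to -x of the mount's origin; moves with the tag
- mount_c_tag (a joint): how far this tag is pushed straight down in its guide, m: 0 up (as at the start), 0.018 fully down; friction of about 4 N keeps it where it is left
- cam_block: black cam block 32x50x28 mm; bystander, loose, to be left alone. Origin: centre of its underside
- bolt: M8 bolt standing on its head, 13x15x35 mm; bystander, loose, to be left alone. Origin: centre of its underside
- spanner: flat spanner 25x174x8 mm; bystander, loose, to be left alone. Origin: centre of its underside
- shaft: turned steel shaft lying down, 16x103x16 mm; bystander, loose, to be left alone. Origin: centre of its underside
- pulley: toothed pulley, 54 mm across, 26 mm high; bystander, loose, to be left alone. Origin: centre of its underside
- bearing: ball bearing 22x22x7 mm; bystander, loose, to be left alone. Origin: centre of its underside
There are look-alikes about, which are no part of the job. Leave any green look-alike of the mount_a alone.

How it is judged:
On the way, in this order (a step that is already met when the one before it is completed fails the run):
1. the pad of the left mount is pressed down by more than 2 mm with the fingers (((world y of mount_a above 0.115 m and value of joint mount_a_pad above 0.002 m and contact force between the fingers and mount_a above 0.5 N) or (world y of mount_b above 0.115 m and value of joint mount_b_pad above 0.002 m and contact force between the fingers and mount_b above 0.5 N) or (world y of mount_c above 0.115 m and value of joint mount_c_pad above 0.002 m and contact force between the fingers and mount_c above 0.5 N))), for 0.05 s.
2. the pad of the middle mount is pressed down by more than 2 mm with the fingers (((world y of mount_a between -0.115 and 0.115 m and value of joint mount_a_pad above 0.002 m and contact force between the fingers and mount_a above 0.5 N) or (world y of mount_b between -0.115 and 0.115 m and value of joint mount_b_pad above 0.002 m and contact force between the fingers and mount_b above 0.5 N) or (world y of mount_c between -0.115 and 0.115 m and value of joint mount_c_pad above 0.002 m and contact force between the fingers and mount_c above 0.5 N))), for 0.05 s.
3. the pad of the right mount is pressed down by more than 2 mm with the fingers (((world y of mount_a below -0.115 m and value of joint mount_a_pad above 0.002 m and contact force between the fingers and mount_a above 0.5 N) or (world y of mount_b below -0.115 m and value of joint mount_b_pad above 0.002 m and contact force between the fingers and mount_b above 0.5 N) or (world y of mount_c below -0.115 m and value of joint mount_c_pad above 0.002 m and contact force between the fingers and mount_c above 0.5 N))), for 0.05 s.
4. the tag of the softest mount is pushed down (more than 14 of its 18 mm) (value of joint mount_b_tag above 0.014 m), for 0.1 s.
At the end, for the whole second after the job is handed in: The softest mount's tag is down by more than 14 of its 18 mm, the other tags are down by less than 5 mm, all pads have sprung back to within 2 mm, and mounts and bystanders are at rest within 25 mm of where they started (value of joint mount_b_tag above 0.014 m and value of joint each of mount_a_tag, mount_c_tag below 0.005 m and value of joint each of mount_a_pad, mount_b_pad, mount_c_pad below 0.002 m and distance of each of mount_a, mount_b, mount_c, cam_block, bolt, spanner, shaft, pulley, bearing from where it was at the start of the episode below 0.025 m and linear speed of each of mount_a, mount_b, mount_c below 0.02 m/s); the robot touches nothing.
It fails at once if the tag of a mount that is not the softest is pushed down by more than 5 mm (value of joint any of mount_a_tag, mount_c_tag above 0.005 m).
It fails at once if a mount is shoved more than 25 mm, lifted or tipped (distance of any of mount_a, mount_b, mount_c from where it was at the start of the episode above 0.025 m or height (world z) of any of mount_a, mount_b, mount_c above 0.01 m or angle between any of mount_a, mount_b, mount_c's own z axis and vertical above 0.15 rad).
It fails at once if a bystander is moved more than 25 mm (distance of any of cam_block, bolt, spanner, shaft, pulley, bearing from where it was at the start of the episode above 0.025 m).
It also fails if it takes over 50 s, if anything falls off the work surface, if the arm or the gripper's body presses on something with over 40 N, if the wrist force passes 120 N, or if a joint passes its speed limit or range.

## Working session

There is one attempt and no reset: what is moved stays moved. The work goes in short steps, Python scripts to look and compute and a tool call to move; the robot and the scene stay as the last step left them, time stands still between calls to the robot, and variables do not carry over. Pictures are saved under pics/ and viewed, at most 10 in all, crops included, and the job is handed in when it is done.

Besides the shell and the picture viewer there is one more tool, called after "Call:" in YAML: its name, and indented under it one key for each argument. apply_moves: Moves the arm, as the interface text tells. Its arguments: {"type":"object","properties":{"series":{"type":"array"},"hand":{"type":"number"},"newtons":{"type":"number"}},"required":["series"]}

```bash
mkdir -p pics && python3 - <<'E'
from rig import get_obs, vision, nets, robot
import cv2
for c in("top","side"):
    im=vision.camera(c); cv2.imwrite(f"pics/{c}0.png",im[:,:,::-1])
    for q in("mount_a_pad_top","mount_a_tag_top","mount_a"):
        for d in nets.spot_point(c,q): print(c,q,[round(v,4) for v in d["centre"]],round(d["conf"],2))
o=get_obs(); print(o, robot.finger_overhang)
E
```

```text
top mount_a_pad_top [0.5691, 0.008, 0.0747] 0.93
top mount_a_pad_top [0.4011, -0.3145, 0.0777] 0.69
top mount_a_tag_top [0.7263, 0.0103, 0.002] 0.69
top mount_a_tag_top [0.5154, -0.0055, 0.056] 0.64
top mount_a_tag_top [0.3945, -0.25, 0.057] 0.59
top mount_a [0.5493, 0.0037, -0.0014] 0.83
top mount_a [0.3998, -0.2867, -0.002] 0.69
top mount_a [0.5203, 0.2501, -0.0006] 0.65
top mount_a [0.5792, -0.2397, 0.0012] 0.64
top mount_a [0.6116, 0.1141, 0.0024] 0.58
side mount_a_pad_top [0.3994, -0.3084, 0.0705] 0.67
side mount_a_pad_top [0.5717, 0.0014, 0.0776] 0.66
side mount_a_tag_top [0.3928, -0.2514, 0.0605] 0.93
side mount_a_tag_top [0.5141, -0.0078, 0.0576] 0.66
side mount_a [0.5188, 0.2495, -0.0023] 0.79
side mount_a [0.5549, -0.0011, 0.0011] 0.75
side mount_a [0.3996, -0.2882, 0.0031] 0.72
side mount_a [0.5814, -0.2369, -0.0001] 0.7
{'time': 0.4, 'q': array([ 1.04648587e+00,  5.27662231e-01,  1.43283803e+00, -1.54613848e-05,
        1.18139031e+00, -1.78504566e-01]), 'joint_velocities': array([ 0.00036759, -0.00036305, -0.00288767, -0.00242743,  0.00016041,
       -0.0010118 ]), 'joint_torque': array([-3.44245937e-04, -4.39505124e+01, -1.76655507e+01,  6.32901932e-02,
        5.30609465e-02, -6.91835044e-05]), 'position': array([0.21177568, 0.58792274, 0.2444046 ]), 'tool_rot': array([ 1.72039839e-01,  9.85089981e-01, -1.42314136e-04, -4.45588567e-05]), 'ft_force': array([ 0.06936011,  0.19766898, -0.90339169]), 'moment': array([-0.01662499, -0.03165756,  0.0091861 ]), 'grip_force': 0.0, 'grip_width': 0.08663823234841408} 0.022
```

View pics/top0.png

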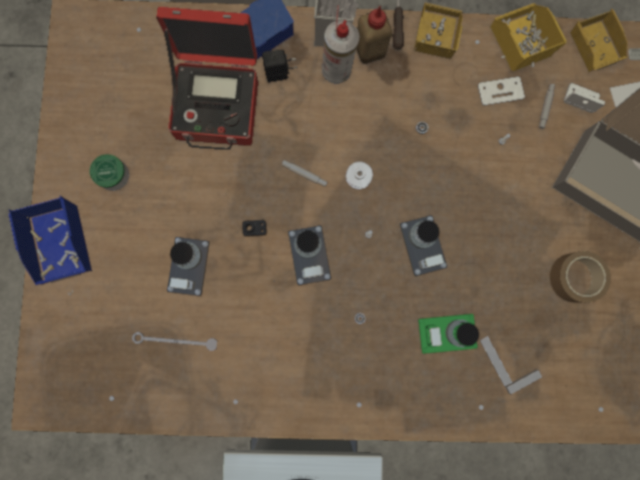

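View pics/side0.png

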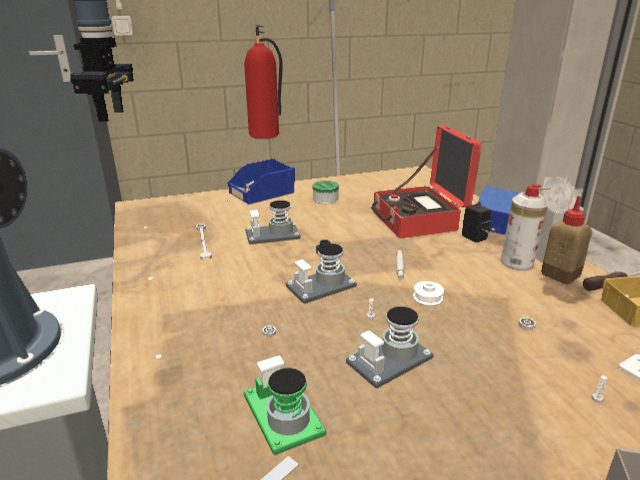

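The top picture shows three dark mounts: pads at about (184,253), (307,241) and (427,232), tags at (180,284), (312,271) and (432,261). The green look-alike is at (450,334). The side view agrees, with pads at (280,206), (330,250) and (402,317).

```bash
cat > h.py <<'E'
import numpy as np, cv2
from rig import vision
def ray(c,px,z):
    C=vision.calibration(c);K=C["K"];R=np.array(C["R"]);t=np.array(C["t"])
    # model: drawn = s*(1+k1 r^2), same as OpenCV k1
    s=cv2.undistortPoints(np.array([[px]],float),np.array(K),np.array([C["k1"],0,0,0.]))[0,0]
    o=-R.T@t; d=R.T@np.array([s[0],s[1],1]); return o+d*(z-o[2])/d[2]
def cent(im,px,dark,w=14):
    x,y=px; g=im[y-w:y+w+1,x-w:x+w+1].max(2).astype(np.uint8)
    m=(g<45) if dark else (g>165)
    n,l,s,cc=cv2.connectedComponentsWithStats(m.astype(np.uint8))
    i=1+np.argmax(s[1:,4]); return cc[i]+[x-w,y-w], s[i]
E
python3 - <<'E'
from h import *
im=cv2.imread("pics/top0.png")
for p,t in(((184,253),(180,284)),((307,241),(312,271)),((427,232),(432,261))):
    a,sa=cent(im,p,1);b,sb=cent(im,t,0)
    P=ray("top",a,.076);T=ray("top",b,.060);d=P-T
    print(a.round(1),sa[2:],P.round(4),b.round(1),sb[2:],T.round(4),"len",np.hypot(d[0],d[1]).round(4),"yaw",np.degrees(np.arctan2(d[1],d[0])).round(1))
for p in((280,206),(330,250),(402,317)): print("side",ray("side",p,.076).round(4))
E
```

```text
[181.1 252.8] [ 21  21 340] [0.5415 0.2467 0.076 ] [178.2 283. ] [15  8 94] [0.4838 0.2528 0.06  ] len 0.058 yaw -6.1
[307.4 240.9] [ 20  21 335] [0.5723 0.0032 0.076 ] [310.8 271.1] [14  8 78] [ 0.5147 -0.0052  0.06  ] len 0.0582 yaw 8.3
[427.8 231.1] [ 20  21 318] [ 0.5989 -0.2323  0.076 ] [434.  260.3] [15  9 95] [ 0.5433 -0.2486  0.06  ] len 0.0579 yaw 16.3
side [0.5383 0.2332 0.076 ]
side [ 0.5694 -0.0019  0.076 ]
side [ 0.5952 -0.2378  0.076 ]
```

Call:
apply_moves:
  series:
    - {"offset": [8, -8.3, -1], "rot": [0, 0, 5]}
    - {"offset": [16, -16.5, -4], "rot": [0, 0, 10]}
    - {"offset": [33, -34.1, -12], "rot": [0, 0, 20]}
    - {"offset": [33, -34.1, -12], "rot": [0, 0, 20]}
    - {"offset": [33, -34.1, -12], "rot": [0, 0, 20]}
    - {"offset": [33, -34.1, -12], "rot": [0, 0, 20]}
    - {"offset": [33, -34.1, -12], "rot": [0, 0, 20]}
    - {"offset": [33, -34.1, -12], "rot": [0, 0, 20]}
    - {"offset": [33, -34.1, -12], "rot": [0, 0, 20]}
    - {"offset": [33, -34.1, -12], "rot": [0, 0, 20]}
    - {"offset": [33, -34.1, -12], "rot": [0, 0, 20]}
    - {"offset": [33, -34.1, -12], "rot": [0, 0, 20]}
    - {"offset": [33, -34.1, -12], "rot": [0, 0, 20]}
  hand: 0
  newtons: 20

```text
time: 1.7
position: [0.5409, 0.2476, 0.1247]
tool_rot: [-0.002, 1.0, 0.0, -0.0]
ft_force: [-0.4, 0.5, -0.8]
grip_width: 0.0011
grip_force: 0.0
```

Call:
apply_moves:
  series:
    - {"offset": [0, 0, -1.5]}
    - {"offset": [0, 0, -2.5]}
    - {"offset": [0, 0, -3.0]}
    - {"offset": [0, 0, -3.5]}
    - {"offset": [0, 0, -3.5]}
    - {"offset": [0, 0, -3.5]}
    - {"offset": [0, 0, -3.5]}

```text
schema error: expected keys offset, rot
```

Call:
apply_moves:
  series:
    - {"offset": [0, 0, -1.5], "rot": [0, 0, 0]}
    - {"offset": [0, 0, -2.5], "rot": [0, 0, 0]}
    - {"offset": [0, 0, -3.0], "rot": [0, 0, 0]}
    - {"offset": [0, 0, -3.5], "rot": [0, 0, 0]}
    - {"offset": [0, 0, -3.5], "rot": [0, 0, 0]}
    - {"offset": [0, 0, -3.5], "rot": [0, 0, 0]}
    - {"offset": [0, 0, -3.5], "rot": [0, 0, 0]}

```text
time: 2.4
position: [0.5417, 0.2472, 0.09]
tool_rot: [-0.002, 1.0, 0.0, 0.0]
ft_force: [-1.7, 1.4, 3.3]
grip_width: 0.0004
grip_force: 1.6
```

Call:
apply_moves:
  series:
    - {"offset": [0, 0, -0.6], "rot": [0, 0, 0]}
    - {"offset": [0, 0, -0.6], "rot": [0, 0, 0]}
    - {"offset": [0, 0, -0.6], "rot": [0, 0, 0]}
    - {"offset": [0, 0, -0.6], "rot": [0, 0, 0]}

```text
time: 2.8
position: [0.5423, 0.2471, 0.0838]
tool_rot: [-0.001, 1.0, 0.0, 0.0]
ft_force: [-1.1, 1.7, 5.0]
grip_width: 0.0007
grip_force: 2.6
```

```bash
python3 -c "
from rig import get_obs
o=get_obs();print(o['position'],o['ft_force'])"
```

```text
[0.54227184 0.24710519 0.08384833] [-1.09605824  1.6623226   5.02866066]
```

Call:
apply_moves:
  series:
    - {"offset": [0, 0, 4.1], "rot": [0, 0, 0]}
    - {"offset": [1, -6, 4.1], "rot": [0, 0, 0]}
    - {"offset": [3, -24.4, 4.1], "rot": [0, 0, 0]}
    - {"offset": [3, -24.4, 4.1], "rot": [0, 0, 0]}
    - {"offset": [3, -24.4, 4.1], "rot": [0, 0, 0]}
    - {"offset": [3, -24.4, 4.1], "rot": [0, 0, 0]}
    - {"offset": [3, -24.4, 4.1], "rot": [0, 0, 0]}
    - {"offset": [3, -24.4, 4.1], "rot": [0, 0, 0]}
    - {"offset": [3, -24.4, 2.6], "rot": [0, 0, 0]}
    - {"offset": [3, -24.4, 1.6], "rot": [0, 0, 0]}
    - {"offset": [3, -24.4, 1.1], "rot": [0, 0, 0]}
    - {"offset": [3, -24.4, 0.6], "rot": [0, 0, 0]}
    - {"offset": [3, -24.4, 0.6], "rot": [0, 0, 0]}
    - {"offset": [3, -24.4, 0.6], "rot": [0, 0, 0]}
    - {"offset": [3, -24.4, 0.6], "rot": [0, 0, 0]}

```text
time: 4.3
position: [0.571, 0.0044, 0.09]
tool_rot: [-0.002, 1.0, 0.001, -0.001]
ft_force: [-2.3, 2.8, 5.2]
grip_width: 0.0006
grip_force: 2.8
```

Call:
apply_moves:
  series:
    - {"offset": [0, 0, -0.6], "rot": [0, 0, 0]}
    - {"offset": [0, 0, -0.6], "rot": [0, 0, 0]}
    - {"offset": [0, 0, -0.6], "rot": [0, 0, 0]}
    - {"offset": [0, 0, -0.6], "rot": [0, 0, 0]}

```text
time: 4.7
position: [0.5712, 0.0043, 0.0846]
tool_rot: [-0.002, 1.0, 0.0, -0.0]
ft_force: [-2.5, 2.9, 8.7]
grip_width: -0.0001
grip_force: 4.5
```

Call:
apply_moves:
  series:
    - {"offset": [0, 0, 4.1], "rot": [0, 0, 0]}
    - {"offset": [0.6, -5, 4.1], "rot": [0, 0, 0]}
    - {"offset": [2.8, -23.6, 4.1], "rot": [0, 0, 0]}
    - {"offset": [2.8, -23.6, 4.1], "rot": [0, 0, 0]}
    - {"offset": [2.8, -23.6, 4.1], "rot": [0, 0, 0]}
    - {"offset": [2.8, -23.6, 4.1], "rot": [0, 0, 0]}
    - {"offset": [2.8, -23.6, 4.1], "rot": [0, 0, 0]}
    - {"offset": [2.8, -23.6, 4.1], "rot": [0, 0, 0]}
    - {"offset": [2.8, -23.6, 2.6], "rot": [0, 0, 0]}
    - {"offset": [2.8, -23.6, 1.6], "rot": [0, 0, 0]}
    - {"offset": [2.8, -23.6, 1.1], "rot": [0, 0, 0]}
    - {"offset": [2.8, -23.6, 0.6], "rot": [0, 0, 0]}
    - {"offset": [2.8, -23.6, 0.6], "rot": [0, 0, 0]}
    - {"offset": [2.8, -23.6, 0.6], "rot": [0, 0, 0]}
    - {"offset": [2.8, -23.6, 0.6], "rot": [0, 0, 0]}

```text
time: 6.2
position: [0.599, -0.2308, 0.0903]
tool_rot: [-0.002, 1.0, 0.001, -0.001]
ft_force: [-1.5, 3.4, 9.6]
grip_width: 0.0007
grip_force: 4.7
```

Call:
apply_moves:
  series:
    - {"offset": [0, 0, -0.4], "rot": [0, 0, 0]}
    - {"offset": [0, 0, -0.4], "rot": [0, 0, 0]}
    - {"offset": [0, 0, -0.4], "rot": [0, 0, 0]}
    - {"offset": [0, 0, -0.4], "rot": [0, 0, 0]}

```text
time: 6.6
position: [0.599, -0.2308, 0.0871]
tool_rot: [-0.002, 1.0, 0.001, -0.001]
ft_force: [-4.3, 3.2, 12.2]
grip_width: 0.0004
grip_force: 6.4
```

Wrist force (zero offset −0.85 N) at the same depths: left 3.3 → 5.0 N, middle 5.2 → 8.7 N, right 9.6 → 12.2 N. The left mount is the softest, so I'm going to its tag.

Call:
apply_moves:
  series:
    - {"offset": [0, 0, 4.5], "rot": [0, 0, 0]}
    - {"offset": [-1.2, 5, 4.5], "rot": [0, 0, 0]}
    - {"offset": [-11.5, 48.5, 4.5], "rot": [0, 0, -6]}
    - {"offset": [-11.5, 48.5, 4.5], "rot": [0, 0, -6]}
    - {"offset": [-11.5, 48.5, 4.5], "rot": [0, 0, -6]}
    - {"offset": [-11.5, 48.5, 4.5], "rot": [0, 0, -6]}
    - {"offset": [-11.5, 48.5, 4.5], "rot": [0, 0, -6]}
    - {"offset": [-11.5, 48.5, 4.5], "rot": [0, 0, -6]}
    - {"offset": [-11.5, 48.5, 4.5], "rot": [0, 0, -6]}
    - {"offset": [-11.5, 48.5, 4.5], "rot": [0, 0, -6]}
    - {"offset": [-11.5, 48.5, 4.5], "rot": [0, 0, -6]}
    - {"offset": [-11.5, 48.5, 4.5], "rot": [0, 0, -6]}
    - {"offset": [-11.5, 48.5, 4.5], "rot": [0, 0, -6]}
    - {"offset": [-11.5, 48.5, 4.5], "rot": [0, 0, -6]}
    - {"offset": [-11.5, 48.5, 4.5], "rot": [0, 0, -6]}

```text
time: 8.1
position: [0.4851, 0.2507, 0.1304]
tool_rot: [0.052, 0.999, -0.0, -0.0]
ft_force: [-0.1, -0.9, -0.1]
grip_width: 0.0003
grip_force: 0.0
```

```bash
python3 - <<'E'
from rig import vision
import cv2
im=vision.camera("side")[100:300,180:400]
cv2.imwrite("pics/side1.png",cv2.resize(im[:,:,::-1],None,fx=3,fy=3)[:600])
E
```

```text
(no output)
```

View pics/side1.png

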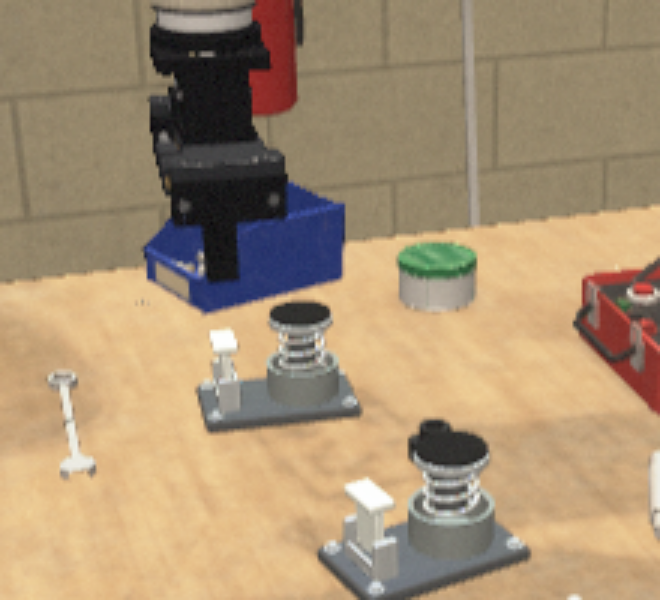

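The crop shows the fingers (column 221) directly above the left tag (column 222), with the mount in place and its pad up.

Call:
apply_moves:
  series:
    - {"offset": [-0.1, 0.2, -2.5], "rot": [0, 0, 0]}
    - {"offset": [-0.1, 0.2, -4], "rot": [0, 0, 0]}
    - {"offset": [-0.1, 0.2, -4.7], "rot": [0, 0, 0]}
    - {"offset": [-0.1, 0.2, -5.3], "rot": [0, 0, 0]}
    - {"offset": [-0.1, 0.2, -5.8], "rot": [0, 0, 0]}
    - {"offset": [-0.1, 0.2, -6.3], "rot": [0, 0, 0]}
    - {"offset": [-0.1, 0.2, -6.7], "rot": [0, 0, 0]}
    - {"offset": [-0.1, 0.2, -6.8], "rot": [0, 0, 0]}
    - {"offset": [-0.1, 0.2, -6.8], "rot": [0, 0, 0]}
    - {"offset": [-0.1, 0.2, -6.8], "rot": [0, 0, 0]}
    - {"offset": [-0.1, 0.2, -6.8], "rot": [0, 0, 0]}

```text
time: 9.25
position: [0.4841, 0.2537, 0.0643]
tool_rot: [0.05, 0.999, -0.0, 0.001]
ft_force: [-2.9, -5.1, 15.1]
grip_width: 0.0001
grip_force: 7.4
```

Force has risen to 15 N at tip height 42 mm, so the tag is at its stop. Retracting.

Call:
apply_moves:
  series:
    - {"offset": [0, 0, 2], "rot": [0, 0, 0]}
    - {"offset": [0, 0, 6], "rot": [0, 0, 0]}
    - {"offset": [-3, 3, 11], "rot": [0, 0, 0]}
    - {"offset": [-6, 10, 15], "rot": [0, 0, 0]}
    - {"offset": [-8, 15, 18], "rot": [0, 0, 0]}
    - {"offset": [-8, 15, 18], "rot": [0, 0, 0]}
    - {"offset": [-8, 15, 18], "rot": [0, 0, 0]}
    - {"offset": [-8, 15, 18], "rot": [0, 0, 0]}
    - {"offset": [-8, 15, 18], "rot": [0, 0, 0]}
    - {"offset": [-8, 15, 18], "rot": [0, 0, 0]}

```text
time: 10.25
position: [0.4039, 0.4024, 0.241]
tool_rot: [0.052, 0.999, -0.001, -0.001]
ft_force: [-0.7, 0.4, -0.4]
grip_width: 0.0006
grip_force: 0.0
```

```bash
python3 - <<'E'
from rig import vision
import cv2
im=vision.camera("side")[190:400,180:450]
cv2.imwrite("pics/side2.png",cv2.resize(im[:,:,::-1],None,fx=2.8,fy=2.8))
E
```

```text
(no output)
```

View pics/side2.png

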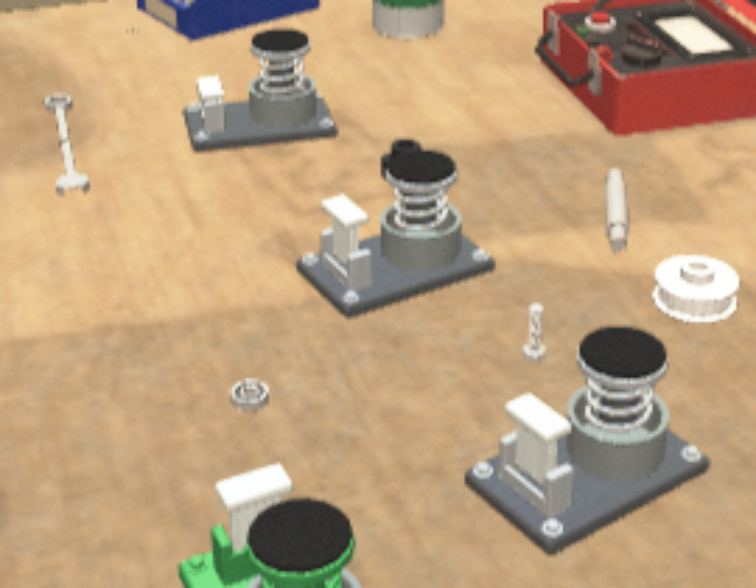

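The left tag, at (210,88) in the crop, is down on its guide. The middle (345,210) and right (538,415) tags are up, all pads have sprung back, and nothing has shifted.

```bash
python3 -c "
from rig import hand_in
print(hand_in())"
```

```text
the job is handed in; nothing more can be done
None
```

The left mount gave most easily, so I pushed its tag fully down, left the other two up, finished clear of everything and handed the job in; no verdict came back.

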